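Hold the ring case's lid at its balance point

ROBOT

A 7-joint arm with a two-finger parallel gripper is mounted at the origin on a cart in front of the work surface, level with it; the furniture and walls round the work are solid. World frame = base frame: x ahead of the robot, y to its left, z up, the work surface at z = 0. Lengths are in m, angles in rad, forces in N, time in s.
With the tool pointing down it reaches from about 0.425 to 0.925 m from the base axis. Payload 6.8 kg.
Tool frame: the origin (TCP) lies on the centre line of the jaws, within the pads' length; the fingertips stand 11 mm ahead of it and the grasp point (between the pads) lies 8 mm behind it; z points along the fingers, y is the direction in which the jaws open and shut (so a half turn about z gives the same grasp; the last joint's range is limited). The gripper opens to 85 mm and grips with 20 to 120 N. Pads are 22 mm wide; open, the fingers measure 114 mm over their backs; the gripper's body (76 mm by 85 mm) begins 54 mm behind the grasp point. The pads swing forward as they close: fully open they stand 13 mm farther back than shut.
Start: joints at [-1.214, 0.477, 0.022, 1.555, -0.011, 1.109, -0.083], TCP at [0.303, 0.603, 0.242] pointing down, gripper open.
Joint ranges: [-2.96, 2.96], [-0.34, 2.1], [-1.41, 1.46], [0.24, 2.44], [-1.37, 4.51], [0.17, 1.92], [-2.96, 2.96]. Speed limits (rad/s): [2.39, 2.39, 3.14, 3.14, 3.14, 3.14, 3.14].

INTERFACE

Orientations are given as a rotation vector (axis times angle).
In Python, from bench import r gives the robot as it stands.
- The arm moves only by the tool send_rows, never from a script. Its argument "deltas" is a list of rows, each a list of 7 numbers: the opening, from 0 (shut) to 1 (fully open), then the shift along the tool's x, y, z as a fraction of full scale, then the turn, a rotation vector about the tool's x, y, z as a fraction of full scale. In form: [[hand, x, y, z, ax, ay, az], ...]. A call has 1 to 20 rows; each row is the pose to reach, as a shift and turn from the pose commanded when the call began, along the tool's axes at that moment, turning the shorter way round; what a row does not reach only later rows make up. Full scale, the value 1, is 150 mm for a shift and 180 degrees for a turn. A row lasts 1/12 s, in which the tool goes at most 41.7 mm and 7.16 degrees, less where a joint would pass 70% of its speed; a pose out of reach is approached as far as the arm can. A call with a number of a shift or a turn outside -1 to 1 is refused whole. A call with a gripper value outside its range is refused whole. The fingers move at their own pace and stop on an object; "squeeze" is the grip in N (left out, the last holds). Time passes only in rows, so rows that repeat a pose let the fingers close. It gives the time, the measured TCP pose, the force and the opening at its end, in the units of the state.
- r.get_obs(): the state, without advancing time (a new reading comes with each control period).
- r.grab_frame(name): name is "scene" or "top"; returns a dict with "pixels" (384x512x3 uint8, red, green, blue), "camera_matrix" (3x3 intrinsics, pixels), "rvec" (rotation vector, rad) and "tvec" (3), from world to camera coordinates, as OpenCV has them. Camera axes: x right, y down, z forward; pixel columns grow to the right and rows downward; lengths in m; the calibration is good to about 2 mm. A picture is of the moment at which its call begins. There is no depth.
- r.hand_in(): hands the job in, once; it reports no verdict.
The state is a dict: "clock": time; "joints": joint angles; "qvel": joint speeds; "tau": joint torques, N m; "tcp_pos": TCP position; "orientation": TCP orientation; "contact_force": force on the tool from outside, world axes, zero at the start; "moment": the same for the moment, N m; "grip_width": finger opening in m.
Only numpy, scipy, OpenCV 4.12 (cv2) and the standard library are available. Lean on these libraries where they do the work, as an engineer would, in place of code of your own. Each camera call takes 0.05 s, during which the arm holds its last target. There are 200 camera calls.

TASK

The lid stay of the wooden ring case has come off and I need both hands in there to screw on the new one. Swing the brass hasp off the lid's T-knob and let it lie down in front of the case, then take the T-knob, raise the lid gently to its balance point, where it wants to fall neither shut nor over backwards, and finish still holding the knob with the lid steady there. Never drop the lid or let it go over backwards, and leave the other things on the bench where they lie.

Things in the scene. Friction and masses are not known exactly. Their poses are not given: they have to be found in the camera images.
- case: wooden ring case, 110 deep (its x) by 170 wide (y) by 74 mm high shut: body 48, lid 26. It stands fast on the bench (cannot shift). Origin: centre of its underside on the bench top; its x axis points from the front (hasp, T-knob, towards the robot) to the back (lid hinge), y to the left, z up. Its front face is the plane x = -55 mm
- lid_angle (a joint): lid angle: 0 shut, grows as the lid's front rises; turns about +y of the case at the origin of case_lid, stop at 1.95. The lid (0.47 kg, nearly free hinge) has its mass centre 56 mm before and 18 mm above the hinge line when shut, so it balances at 1.26 rad (72 degrees): below, it falls shut; above, it falls over backwards. With the hasp on, it lifts by no more than about 0.06
- hasp (a joint): hasp angle: 0 upright against the case (shut), 1.72 lying out on the bench before the case (fully off); turns outward and down about hasp_hinge. Slightly stiff: stays shut by itself, but once swung out by more than about 0.4 it drops the rest of the way by its own weight when let go
- t_knob (a point): brass T-knob amid the lid's front edge: a cross barrel 18 mm long (along y), 10 mm thick, on a 7 mm stem, 28 mm out from the lid's front. Origin: centre of the barrel; axes as the lid's (as the case's when shut). Shut, it is 83 mm before the case's origin and 60 mm up; 138 mm before, 12 mm above the lid hinge line. Pinched by the barrel's ends it pivots between the fingers as the lid turns
- case_lid: the lid with its T-knob. Its origin lies at the middle of its hinge line (along y), on the case's back edge: 55 mm behind the case's origin, 48 mm up; it stays there as the lid turns. Its axes are the case's when shut
- hasp_tab (a point): middle of the hasp's grip tab. Hasp: brass plate 28 mm wide with a slot that fits over the T-knob and, at its free end, a tab bent outward, 28 mm wide (y), 20 mm out, 5 mm thick. Shut, the tab lies level over the knob, 5 to 28 mm out from the case's front (this point 72 mm before the case's origin, 75 mm up)
- hasp_hinge (a point): middle of the hasp's hinge line (along y), 10 mm out from the case's front, 14 mm up: 65 mm before the case's origin. The tab's point moves on a circle of 61 mm radius about it, outward and down
- lid_stay: the new lid stay: flat steel strip with round eyes, 13x93x5 mm, lying loose beside the case; bystander; origin under its centre
- screwdriver: wooden-handled screwdriver, 130 mm long, lying loose to the right of the case; bystander; origin under its middle
- stone_box: small white-topped box, 26x56x16 mm, loose, left of the case; bystander; origin under its centre
- loupe: folding loupe, 26x35x14 mm, loose; bystander; origin under its centre
- tweezers: steel tweezers, 164 mm long, 10 mm high, loose; bystander; origin under its centre
- dividers: steel dividers, 42x118x8 mm, loose; bystander; origin under its centre
- gooseneck_lamp: fixed desk lamp, not part of the job: round foot left at the back, origin on the bench top midway under its neck. The neck arches over the bench along y: from the foot (x 0.60, y 0.26) up to z 0.42 and down to the shade at x 0.53, y -0.26, z 0.28, which hangs left of the case: keep hand and wrist clear of it. A fixed grey wall stands along the bench's left side (y 0.38 to 0.41, 0.31 high)

How it is judged:
On the way, in this order (a step that is already met when the one before it is completed fails the run):
1. the hasp is swung off the knob and lies down, the lid still shut (value of joint hasp above 1.4 rad and value of joint lid_angle below 0.15 rad), for 0.2 s.
2. the lid is being raised by its knob (value of joint lid_angle above 0.5 rad and contact force between the fingers and case_lid above 0.3 N), for 0.1 s.
At the end, for the whole second after the job is handed in: The lid stands at its balance point (1.26 rad, within 0.08 rad or 4.6 degrees), still (under 0.05 rad/s), with the fingers holding the T-knob (more than 0.5 N), and the hasp lies off the knob (beyond 1.2 rad) (value of joint lid_angle between 1.18 and 1.34 rad and velocity of joint lid_angle between -0.05 and 0.05 rad/s and contact force between the fingers and case_lid above 0.5 N and value of joint hasp above 1.2 rad); the arm keeps its last pose, push and grip.
It fails at once if the lid goes over backwards (beyond 1.6 rad) (value of joint lid_angle above 1.6 rad).
It fails at once if the lid is dropped or flung (faster than 3 rad/s) (velocity of joint lid_angle above 3 rad/s or velocity of joint lid_angle below -3 rad/s).
It fails at once if another thing on the bench is shifted by more than 20 mm (distance of any of lid_stay, screwdriver, stone_box, loupe, dividers, tweezers from where it was at the start of the episode above 0.02 m).
It also fails if it takes over 51 s, if anything falls off the work surface, if the arm or the gripper's body presses on something with over 40 N, if the wrist force passes 120 N, or if a joint passes its speed limit or range.

## Working session

There is one attempt and no reset: what is moved stays moved. The work goes in short steps, Python scripts to look and compute and a tool call to move; the robot and the scene stay as the last step left them, time stands still between calls to the robot, and variables do not carry over. Pictures are saved under pics/ and viewed, about 8 in all and at most 12, crops included, and the job is handed in when it is done.

Besides the shell and the picture viewer there is one more tool, called after "Call:" by a JSON object that holds its "method" and its "body", one argument or row to a line. send_rows: Moves the arm, as the interface text tells. Shift numbers are shares of 150 mm and turn numbers shares of 180 degrees, none past 1 either way. Its arguments: {"type":"object","properties":{"deltas":{"type":"array","items":{"type":"array","items":{"type":"number"}}},"squeeze":{"type":"number"}},"required":["deltas"]}

```bash
mkdir -p pics; ls; cat > h.py <<'E'
import numpy as np,cv2,pickle
from bench import r
from scipy.spatial.transform import Rotation as R
def snap(n,f):
    d=r.grab_frame(n); cv2.imwrite(f'pics/{f}.png',d['pixels'][:,:,::-1]); pickle.dump(d,open(f'pics/{f}.pkl','wb')); return d
def ray(d,u,v):
    M=cv2.Rodrigues(np.array(d['rvec']))[0]; t=np.array(d['tvec']).ravel()
    return -M.T@t, M.T@np.linalg.inv(d['camera_matrix'])@[u,v,1]
def atz(d,u,v,z):
    c,w=ray(d,u,v); return c+w*(z-c[2])/w[2]
def proj(d,P):
    return cv2.projectPoints(np.array(P,float).reshape(-1,3),np.array(d['rvec']),np.array(d['tvec']),np.array(d['camera_matrix']),None)[0].reshape(-1,2)
def load(f): return pickle.load(open(f'pics/{f}.pkl','rb'))
E
python3 - <<'E'
from h import *
print(r.get_obs())
a=snap('scene','s0');b=snap('top','t0')
for n in 's0','t0':
    d=load(n);print(ray(d,256,192))
    cv2.imwrite(f'pics/{n}b.png',cv2.resize(cv2.imread(f'pics/{n}.png'),(800,600),interpolation=cv2.INTER_CUBIC))
E
```

```text
pics
{'clock': 0.0, 'joints': array([-1.21408756,  0.47778457,  0.0223156 ,  1.55648898, -0.0115185 ,
        1.1092359 , -0.08308236]), 'qvel': array([-0.000828  ,  0.00140716,  0.00171925, -0.00060626,  0.00048212,
       -0.00198554, -0.00168196]), 'tau': array([ 2.89187774e-04, -5.96460736e+01,  1.60792127e+00, -2.81185609e+01,
        1.24412833e-02,  9.37627105e-03,  4.05342030e-05]), 'tcp_pos': array([0.30230749, 0.60287828, 0.24131976]), 'orientation': array([-7.23414074e-01, -3.05684904e+00,  2.76815633e-03]), 'contact_force': array([ 0.55981874,  0.55997796, -0.25191581]), 'moment': array([-0.01763719,  0.04707141, -0.01357907]), 'grip_width': 0.08553915462801653}
(array([-0.33902704, -0.71475839,  0.80440492]), array([ 0.66767485,  0.47472307, -0.57349013]))
(array([ 0.29195313, -0.14017976,  1.3888763 ]), array([ 0.14138269,  0.01120806, -0.99014195]))
```

View pics/s0b.png

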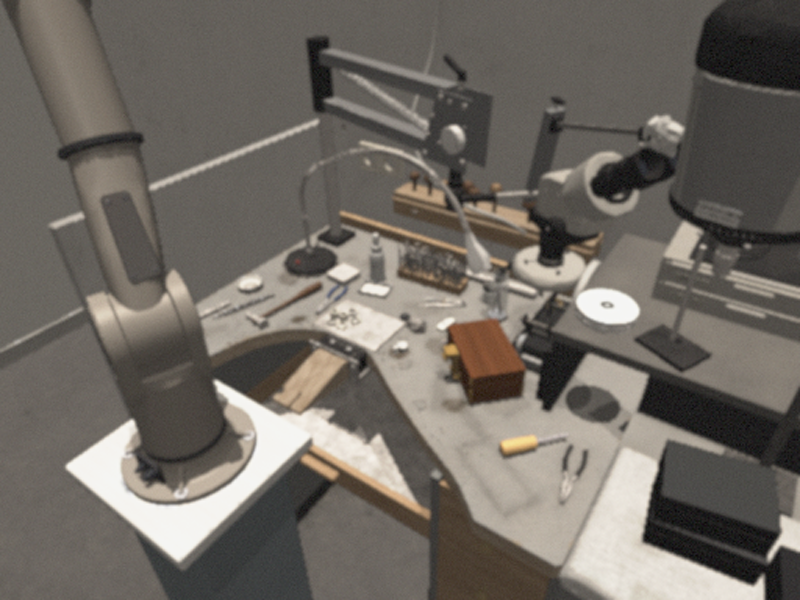

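View pics/t0b.png

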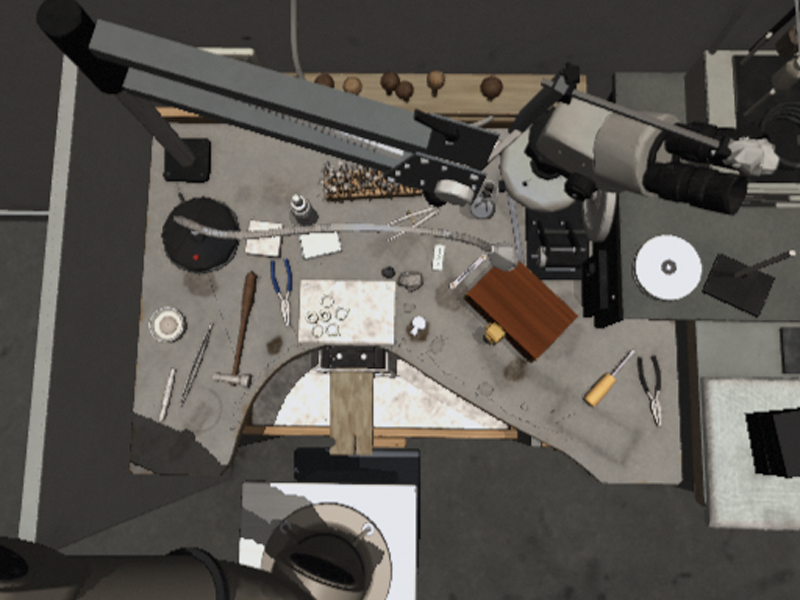

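The scene view shows the case at about (487,358) of 800x600, with the brass hasp on its left side at (450,358). The top view shows the lid at (466..578, 262..360), with the hasp tab at (493,333). I'll enlarge both.

```bash
python3 - <<'E'
from h import *
a=cv2.imread('pics/t0.png')[155:240,285:385]; b=cv2.imread('pics/s0.png')[195:265,270:350]
a=cv2.resize(a,(600,510),interpolation=cv2.INTER_CUBIC)   # x6
cv2.imwrite('pics/c1.png',a)
b=cv2.resize(b,(640,560),interpolation=cv2.INTER_CUBIC)  # x8
cv2.imwrite('pics/c2.png',b)
E
```

```text
(no output)
```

View pics/c1.png

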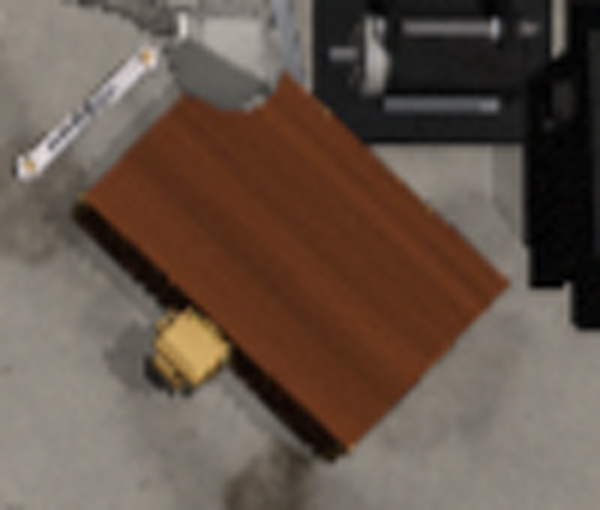

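View pics/c2.png

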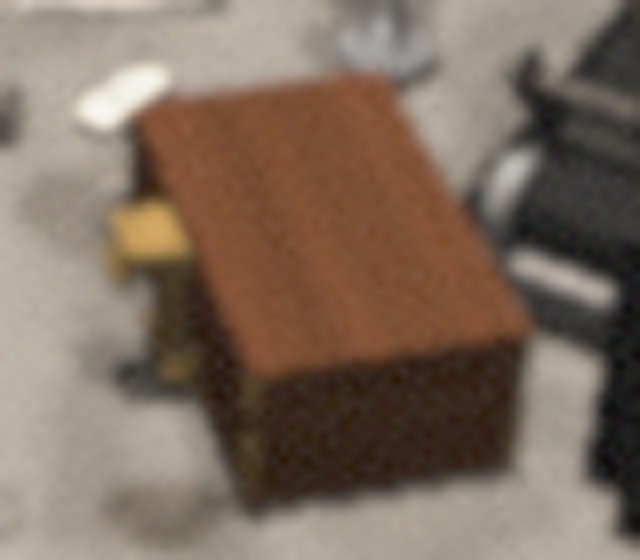

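The top crop shows the lid corners at FL (88,200), FR (347,450) and BR (508,284), with the tab centre near (192,347). The lamp shade hides BL. The scene crop shows FL (140,112), FR (258,378), BR (530,330), BL (388,75) and the tab at (150,232). I'll fit the pose from these.

```bash
cat >> h.py <<'E'
def W(p,q):  # case point -> world, p=(x,y,yaw)
    q=np.atleast_2d(q); return q@R.from_euler('z',p[2]).as_matrix().T+[p[0],p[1],0]
E
python3 - <<'E'
from h import *
from scipy.optimize import least_squares
t=load('t0');s=load('s0')
up=lambda c,k,o:(np.array(c,float)+.5)/k-.5+np.array(o)
T=up([(88,200),(347,450),(508,284)],6,(285,155)); S=up([(140,112),(258,378),(530,330),(388,75)],8,(270,195))
C=np.array([(-.055,.085,.074),(-.055,-.085,.074),(.055,-.085,.074),(.055,.085,.074)])
f=lambda p:np.r_[(proj(t,W(p,C[:3]))-T).ravel(),(proj(s,W(p,C))-S).ravel()]
o=least_squares(f,[.55,-.3,.7]);print(o.x,o.fun.round(2))
for nm,g,in(('top',lambda p:(proj(t,W(p,C[:3]))-T).ravel()),('sc',lambda p:(proj(s,W(p,C))-S).ravel())):
    q=least_squares(g,o.x);print(nm,q.x,q.fun.round(2))
p=o.x; np.save('case.npy',p)
print('fl px mm',atz(t,300,200,.074)-atz(t,301,200,.074))
for n,q in dict(knob=(-.083,0,.06),tab=(-.072,0,.075),hh=(-.065,0,.014)).items(): print(n,W(p,q), proj(t,W(p,q))*6-np.array([285,155])*6, proj(s,W(p,q))*8-np.array([270,195])*8)
E
```

```text
[ 0.47458207 -0.3438581  -0.77042977] [-0.57 -0.54  0.68  0.86  1.12  0.4  -0.8  -1.4  -0.5  -0.42  0.79  0.21
 -0.27 -1.06]
top [ 0.47523481 -0.34255022 -0.76541886] [-1.07 -0.6   0.38  0.57  0.67 -0.01]
sc [ 0.47248313 -0.34558998 -0.77224678] [-0.63 -0.93 -0.39  0.19  1.    0.85 -0.03 -0.57]
fl px mm [-3.67443678e-05  2.78088445e-03  0.00000000e+00]
knob [[ 0.41502032 -0.28605328  0.06      ]] [[168.90036213 367.90595159]] [[116.54024112 263.11003441]]
tab [[ 0.42291405 -0.29371416  0.075     ]] [[189.00565593 348.11565098]] [[144.83824537 229.95756573]]
hh [[ 0.42793733 -0.29858926  0.014     ]] [[184.34279997 350.23307351]] [[156.53965524 343.65632893]]
```

The fit agrees with the hasp tab to within about 1 px. Before moving I need a helper that turns world targets into tool-frame row values.

```bash
cat >> h.py <<'E'
p=np.load('case.npy')
def TR(tilt):  # tool down, jaws along case y, tilted forward (pointing +x case)
    xc,yc,zc=R.from_euler('z',p[2]).as_matrix().T
    z=np.sin(tilt)*xc-np.cos(tilt)*zc
    return np.stack([np.cross(yc,z),yc,z],1), np.stack([np.cross(-yc,z),-yc,z],1)
def go(pos,Rt=None,o=None):
    o=o or r.get_obs(); R0=R.from_rotvec(o['orientation']).as_matrix()
    d=R0.T@(np.array(pos).ravel()-o['tcp_pos'])/.15
    w=np.zeros(3) if Rt is None else R.from_matrix(R0.T@Rt).as_rotvec()/np.pi
    return np.r_[d,w].round(3)
E
python3 - <<'E'
from h import *
o=r.get_obs();R0=R.from_rotvec(o['orientation']).as_matrix();print(R0.round(2))
for Rt in TR(0): print(R.from_matrix(R0.T@Rt).as_rotvec(degrees=True))
t=load('t0');print('shade in crop',(proj(t,[.53,-.26,.28])-[285,155])*6)
E
```

```text
[[-0.89  0.45 -0.  ]
 [ 0.45  0.89 -0.  ]
 [-0.   -0.   -1.  ]]
[-0.09146194  0.02343655 17.51137177]
[-3.34937013e-02 -1.30710319e-01 -1.62488574e+02]
shade in crop [[162.27725343  27.42686391]]
```

Call:
{"method": "send_rows", "body": {
  "deltas": [
    [1,0,0,-1,0,0,0],
    [1,0,0,-1,0,0,0],
    [1,0,0,-1,0,0,0],
    [1,0,0,-1,0,0,0],
    [1,0,0,-1,0,0,0]
  ]
}}

```text
clock: 0.52
tcp_pos: [0.3036, 0.6053, 0.3996]
orientation: [0.724, 3.055, 0.017]
contact_force: [0.3, 0.1, 1.5]
grip_width: 0.0854
```

```bash
python3 - <<'E'
from h import *
a=cv2.imread('pics/t0.png')[130:190,280:355]; b=cv2.imread('pics/s0.png')[140:200,270:345]
f=lambda i:cv2.resize(i,(600,480),interpolation=cv2.INTER_CUBIC)[:, :] # x8
a=cv2.resize(a,None,fx=5.2,fy=5.2,interpolation=cv2.INTER_CUBIC);b=cv2.resize(b,None,fx=5.2,fy=5.2,interpolation=cv2.INTER_CUBIC)
cv2.imwrite('pics/sh.png',np.hstack([a,b]));print(a.shape)
o=r.get_obs();print(go([.395,.47,.40],o=o))
E
```

```text
(312, 390, 3)
[-0.949 -0.533 -0.009  0.     0.     0.   ]
```

View pics/sh.png

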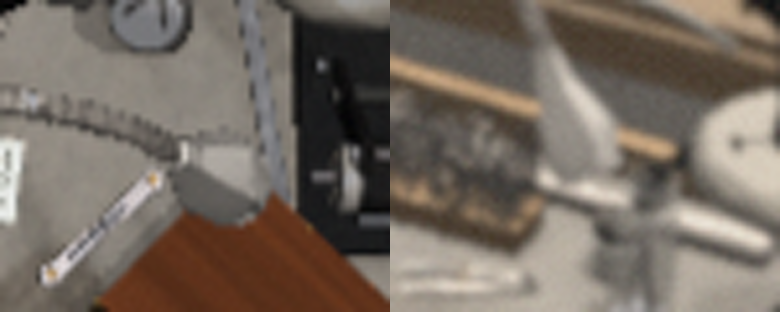

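```bash
python3 - <<'E'
from h import *
t=load('t0');s=load('s0')
def tri(a,b):
    c1,w1=ray(t,*(np.array(a)/5.2+[280,130]));c2,w2=ray(s,*(np.array(b)/5.2+[270,140]))
    A=np.stack([w1,-w2],1);k=np.linalg.lstsq(A,c2-c1,rcond=None)[0];P,Q=c1+k[0]*w1,c2+k[1]*w2
    m=(P+Q)/2; cs=R.from_euler('z',-p[2]).as_matrix()@(m-[p[0],p[1],0]); print(m.round(3),'case',cs.round(3),np.linalg.norm(P-Q).round(4))
tri((182,152),(148,40)); tri((232,180),(190,165));tri((268,170),(228,150));tri((225,222),(160,185))
E
```

```text
[ 0.527 -0.264  0.288] case [-0.018  0.094  0.288] 0.006
[ 0.53  -0.296  0.212] case [0.006 0.073 0.212] 0.0072
[ 0.534 -0.314  0.226] case [0.022 0.063 0.226] 0.0004
[ 0.508 -0.291  0.209] case [-0.013  0.062  0.209] 0.0125
```

Call:
{"method": "send_rows", "body": {
  "deltas": [
    [1,-0.95,-0.53,0,0,0,0.05],
    [1,-0.95,-0.53,0,0,0,0.05],
    [1,-0.95,-0.53,0,0,0,0.05],
    [1,-0.95,-0.53,0,0,0,0.05],
    [1,-0.95,-0.53,0,0,0,0.05]
  ]
}}

```text
clock: 0.93
tcp_pos: [0.4012, 0.4599, 0.3922]
orientation: [0.979, 2.981, -0.005]
contact_force: [1.0, -1.0, -0.4]
grip_width: 0.0855
```

The shade is a cone with its rim near case (0.006, 0.073, 0.21), quite close to where the hand will end up. I'll check the height of the overhead boom and microscope, and plan the next hop.

```bash
python3 - <<'E'
from h import *
t=load('t0');s=load('s0')
def tri(n,a,b):
    c1,w1=ray(t,*(np.array(a)*.64));c2,w2=ray(s,*(np.array(b)*.64))
    A=np.stack([w1,-w2],1);k=np.linalg.lstsq(A,c2-c1,rcond=None)[0];P,Q=c1+k[0]*w1,c2+k[1]*w2
    m=(P+Q)/2; cs=R.from_euler('z',-p[2]).as_matrix()@(m-[p[0],p[1],0]); print(n,m.round(3),'case',cs.round(3),np.linalg.norm(P-Q).round(4))
tri('ball',(750,155),(660,130)); tri('boom',(452,192),(453,138)); tri('scopebase',(525,185),(550,265)); tri('tubeend',(572,185),(585,215)); tri('wheelknob',(548,242),(525,352))
o=r.get_obs();print(go([.43,.32,.40],o=o),o['joints'].round(2))
E
```

```text
ball [ 0.6   -0.552  0.515] case [ 0.234 -0.062  0.515] 0.0039
boom [ 0.572 -0.197  0.445] case [-0.033  0.173  0.445] 0.002
scopebase [ 0.683 -0.36   0.157] case [0.161 0.134 0.157] 0.0489
tubeend [ 0.641 -0.416  0.306] case [0.17  0.064 0.306] 0.0678
wheelknob [ 0.6   -0.397 -0.006] case [ 0.127  0.05  -0.006] 0.0225
[-0.708 -0.637 -0.047  0.     0.     0.   ] [-1.05  0.27  0.12  1.52 -0.03  1.35  0.01]
```

Call:
{"method": "send_rows", "body": {
  "deltas": [
    [1,-0.63,-0.7,0,0,0,0.0],
    [1,-0.63,-0.7,0,0,0,0.0],
    [1,-0.63,-0.7,0,0,0,0.0],
    [1,-0.63,-0.7,0,0,0,0.0]
  ]
}}

```text
clock: 1.27
tcp_pos: [0.4113, 0.3219, 0.3918]
orientation: [0.971, 2.987, -0.004]
contact_force: [1.8, 0.1, 0.6]
grip_width: 0.0855
```

```bash
python3 - <<'E'
from h import *
o=r.get_obs();a=np.array
P=[o['tcp_pos'],a([.435,.20,.36]),a([.435,.07,.34]),a([.41,-.06,.32]),a([.38,-.17,.25])]
R0=R.from_rotvec(o['orientation']).as_matrix()
for i in range(4): print((R0.T@(P[i+1]-P[i])/.15).round(2))
E
```

```text
[-0.61 -0.56  0.21]
[-0.51 -0.7   0.14]
[-0.37 -0.8   0.14]
[-0.27 -0.71  0.47]
```

Call:
{"method": "send_rows", "body": {
  "deltas": [
    [1,-0.61,-0.56,0.2,0,0,0],
    [1,-0.61,-0.56,0.2,0,0,0],
    [1,-0.61,-0.56,0.2,0,0,0],
    [1,-0.61,-0.56,0.2,0,0,0]
  ]
}}

```text
clock: 1.6
tcp_pos: [0.4362, 0.1981, 0.3603]
orientation: [-0.976, -2.985, 0.007]
contact_force: [0.5, 0.1, -0.2]
grip_width: 0.0854
```

Call:
{"method": "send_rows", "body": {
  "deltas": [
    [1,-0.51,-0.7,0.14,0,0,0],
    [1,-0.51,-0.7,0.14,0,0,0],
    [1,-0.51,-0.7,0.14,0,0,0],
    [1,-0.51,-0.7,0.14,0,0,0]
  ]
}}

```text
clock: 1.93
tcp_pos: [0.4355, 0.0697, 0.34]
orientation: [-0.974, -2.985, 0.004]
contact_force: [0.4, 0.0, -1.1]
grip_width: 0.0855
```

Call:
{"method": "send_rows", "body": {
  "deltas": [
    [1,-0.37,-0.8,0.14,0,0,0],
    [1,-0.37,-0.8,0.14,0,0,0],
    [1,-0.37,-0.8,0.14,0,0,0],
    [1,-0.37,-0.8,0.14,0,0,0]
  ]
}}

```text
clock: 2.27
tcp_pos: [0.4093, -0.0589, 0.3191]
orientation: [-0.972, -2.985, 0.002]
contact_force: [-1.1, -0.7, 0.1]
grip_width: 0.085
```

```bash
python3 - <<'E'
from h import *
o=r.get_obs();print(o['tcp_pos'],o['joints'].round(2),o['contact_force'])
print(go([.385,-.17,.25],TR(0)[0]))
E
```

```text
[ 0.40933148 -0.05890298  0.31914796] [-0.55 -0.08  0.52  2.06  0.05  1.16  0.89] [-1.13820578 -0.73607709  0.10109318]
[-0.306 -0.693  0.462 -0.001 -0.     0.045]
```

Call:
{"method": "send_rows", "body": {
  "deltas": [
    [0.6,-0.3,-0.69,0.46,0,0,0.045],
    [0.6,-0.3,-0.69,0.46,0,0,0.045],
    [0.6,-0.3,-0.69,0.46,0,0,0.045],
    [0.6,-0.3,-0.69,0.46,0,0,0.045],
    [0.6,-0.3,-0.69,0.46,0,0,0.045]
  ]
}}

```text
clock: 2.68
tcp_pos: [0.3862, -0.1651, 0.2499]
orientation: [-1.176, -2.91, 0.003]
contact_force: [-0.1, -0.0, 0.5]
grip_width: 0.0511
```

```bash
python3 - <<'E'
from h import *
print(W(p,(-.078,0,.115)),go(W(p,(-.078,0,.115)),TR(0)[0]))
print(r.get_obs()['joints'].round(2))
E
```

```text
[[ 0.41860838 -0.2895355   0.115     ]] [-0.734 -0.444  0.899 -0.001 -0.001  0.001]
[-0.41  0.01  0.69  2.15 -0.01  0.98  1.08]
```

Call:
{"method": "send_rows", "body": {
  "deltas": [
    [0.6,-0.73,-0.44,0.45,0,0,0],
    [0.6,-0.73,-0.44,0.45,0,0,0],
    [0.6,-0.73,-0.44,0.45,0,0,0],
    [0.6,-0.73,-0.44,0.9,0,0,0],
    [0.6,-0.73,-0.44,0.9,0,0,0],
    [0.6,-0.73,-0.44,0.9,0,0,0]
  ]
}}

```text
clock: 3.18
tcp_pos: [0.4197, -0.2849, 0.1105]
orientation: [-1.165, -2.906, 0.001]
contact_force: [-1.3, 1.2, 0.6]
grip_width: 0.0511
```

```bash
python3 - <<'E'
from h import *
o=r.get_obs();print(o['tcp_pos'],go(W(p,(-.078,0,.075)),TR(0)[0]))
a=snap('top','t1')['pixels'][150:240,280:390,::-1];b=snap('scene','s1')['pixels'][165:255,260:370,::-1]
f=lambda i:cv2.resize(i,(396,324),interpolation=cv2.INTER_CUBIC)
cv2.imwrite('pics/v1.png',np.hstack([f(a),f(b)]))
E
```

```text
[ 0.41971008 -0.28485922  0.1105413 ] [-0.018 -0.027  0.237 -0.001 -0.003  0.002]
```

View pics/v1.png

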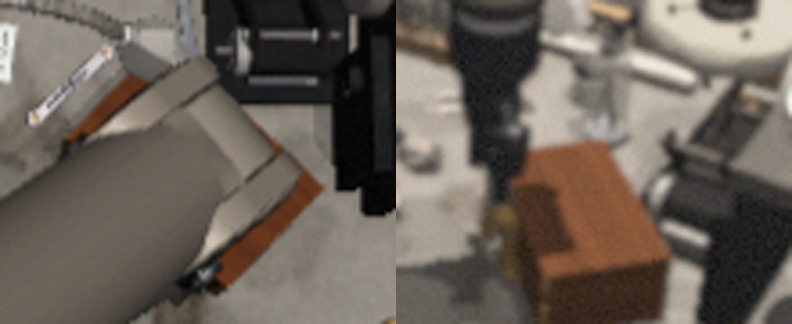

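The wrist sits over the case front with the jaws above the hasp, shade to its upper left at (150,55). It's clear for now, so I'll descend and pinch the tab.

Call:
{"method": "send_rows", "body": {
  "deltas": [
    [0.6,-0.02,-0.03,0.08,0,0,0],
    [0.6,-0.02,-0.03,0.16,0,0,0],
    [0.6,-0.02,-0.03,0.24,0,0,0],
    [0.6,-0.02,-0.03,0.24,0,0,0]
  ]
}}

```text
clock: 3.62
tcp_pos: [0.4206, -0.2906, 0.0797]
orientation: [-1.167, -2.916, -0.002]
contact_force: [0.2, -0.1, 0.8]
grip_width: 0.0513
```

Call:
{"method": "send_rows", "body": {
  "deltas": [
    [0.2,0,0,0,0,0,0],
    [0.2,0,0,0,0,0,0],
    [0.2,0,0,0,0,0,0],
    [0.2,0,0,0,0,0,0],
    [0.2,0,0,0,0,0,0],
    [0.2,0,0,0,0,0,0]
  ],
  "squeeze": 20
}}

```text
clock: 4.12
tcp_pos: [0.4207, -0.2924, 0.0811]
orientation: [1.17, 2.915, 0.001]
contact_force: [-1.8, 1.6, 6.6]
grip_width: 0.0275
```

```bash
python3 - <<'E'
from h import *
o=r.get_obs();c=R.from_euler('z',-p[2]).as_matrix()
print(c@(o['tcp_pos']-[p[0],p[1],0]),c@o['contact_force'],o['grip_width'])
R0=R.from_rotvec(o['orientation']).as_matrix();print((c@R0).round(2))
# arc of tab from current, relative
for th in (.15,.3,.45,.6,.8,1.0):
    v=np.array([-.007,0,.061]); w=R.from_euler('y',-th).apply(v)-v
    print(th,(R0.T@c.T@w/.15).round(3))
E
```

```text
[-0.07451619 -0.00055774  0.0810672 ] [-2.36850188 -0.10715853  6.61314275] 0.027464510009578724
[[-1.   -0.01  0.  ]
 [-0.01  1.    0.  ]
 [-0.    0.   -1.  ]]
0.15 [0.06  0.    0.012]
0.3 [0.118 0.001 0.032]
0.45 [0.172 0.001 0.061]
0.6 [0.222 0.001 0.097]
0.8 [0.278 0.002 0.157]
1.0 [0.321 0.002 0.226]
```

The opening of 27.5 mm matches the tab width. Now I'll pull along the arc.

Call:
{"method": "send_rows", "body": {
  "deltas": [
    [0.2,0.03,0,0.0,0,0,0],
    [0.2,0.06,0,0.01,0,0,0],
    [0.2,0.09,0,0.02,0,0,0],
    [0.2,0.12,0,0.03,0,0,0],
    [0.2,0.145,0,0.045,0,0,0],
    [0.2,0.17,0,0.06,0,0,0],
    [0.2,0.2,0,0.08,0,0,0],
    [0.2,0.22,0,0.095,0,0,0],
    [0.2,0.25,0,0.125,0,0,0],
    [0.2,0.28,0,0.155,0,0,0],
    [0.2,0.3,0,0.19,0,0,0],
    [0.2,0.3,0,0.19,0,0,0]
  ]
}}

```text
clock: 5.12
tcp_pos: [0.3868, -0.2601, 0.0507]
orientation: [-1.169, -2.914, -0.001]
contact_force: [1.4, 1.2, 0.0]
grip_width: 0.0273
```

```bash
python3 - <<'E'
from h import *
o=r.get_obs();c=R.from_euler('z',-p[2]).as_matrix()
print(c@(o['tcp_pos']-[p[0],p[1],0]),c@o['contact_force'],o['grip_width'])
b=snap('scene','s2')['pixels'][175:265,255:355,::-1]
cv2.imwrite('pics/v2.png',cv2.resize(b,(600,540),interpolation=cv2.INTER_CUBIC))
E
```

```text
[-0.12131226 -0.00097694  0.05071772] [0.13574172 1.86527834 0.02400603] 0.027319656959903307
```

View pics/v2.png

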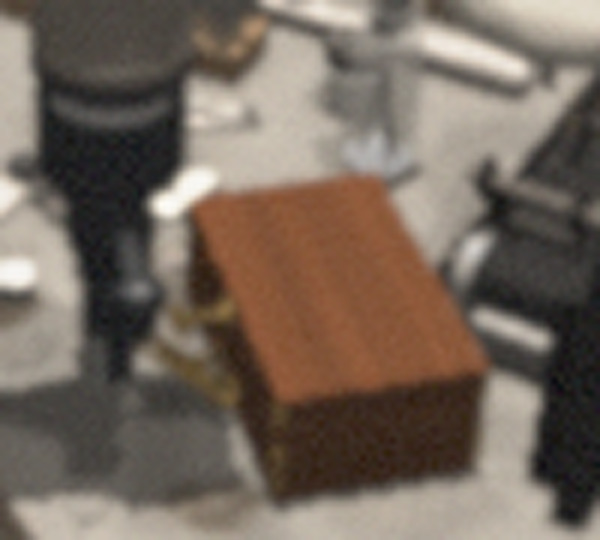

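The hasp is swung well out, at (195,370), and the knob at (200,312) is free. I'll release and lift clear.

Call:
{"method": "send_rows", "body": {
  "deltas": [
    [0.6,0,0,0,0,0,0],
    [0.6,0,0,0,0,0,0],
    [0.6,0,0,0,0,0,0],
    [0.6,0,0,0,0,0,0],
    [0.6,0,0,-0.15,0,0,0],
    [0.6,0,0,-0.3,0,0,0],
    [0.6,0,0,-0.5,0,0,0],
    [0.6,0,0,-0.5,0,0,0],
    [0.6,0,0,-0.5,0,0,0]
  ]
}}

```text
clock: 5.92
tcp_pos: [0.3888, -0.2615, 0.128]
orientation: [1.169, 2.913, 0.001]
contact_force: [-0.4, -0.1, -0.2]
grip_width: 0.0514
```

```bash
python3 - <<'E'
from h import *
o=r.get_obs();c=R.from_euler('z',-p[2]).as_matrix()
print(c@(o['tcp_pos']-[p[0],p[1],0]),c@o['contact_force'],o['grip_width'])
b=snap('scene','s3')['pixels'][175:265,255:355,::-1]
cv2.imwrite('pics/v3.png',cv2.resize(b,(600,540),interpolation=cv2.INTER_CUBIC))
E
```

```text
[-0.11888709 -0.00066764  0.1279783 ] [-0.21102654 -0.38057122 -0.17842701] 0.051379248026136484
```

View pics/v3.png

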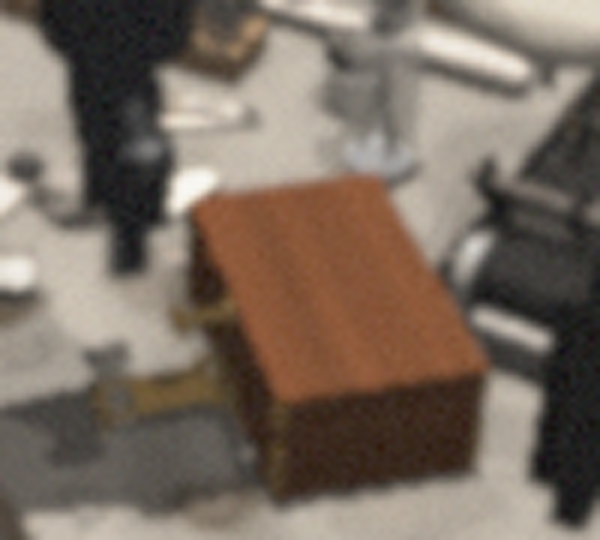

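The hasp lies flat out front at (160,390), and the knob is at (183,316), within 1 px of the prediction. Next is the knob approach, leaning the hand about 6° away from the lamp.

```bash
python3 - <<'E'
from h import *
xc=R.from_euler('z',p[2]).as_matrix()[:,0]
RL=R.from_rotvec(xc*np.radians(6)).as_matrix()@TR(0)[0]; np.save('RL.npy',RL)
for z in (.1,.061): print(go(W(p,(-.083,0,z)),RL))
E
```

```text
[-0.245  0.003  0.18  -0.033  0.     0.002]
[-0.245  0.003  0.44  -0.033  0.     0.002]
```

Call:
{"method": "send_rows", "body": {
  "deltas": [
    [0.45,-0.12,0,0.1,-0.033,0,0.002],
    [0.45,-0.245,0,0.18,-0.033,0,0.002],
    [0.45,-0.245,0,0.18,-0.033,0,0.002],
    [0.45,-0.245,0,0.18,-0.033,0,0.002],
    [0.45,-0.245,0,0.28,-0.033,0,0.002],
    [0.45,-0.245,0,0.36,-0.033,0,0.002],
    [0.45,-0.245,0,0.44,-0.033,0,0.002],
    [0.45,-0.245,0,0.44,-0.033,0,0.002],
    [0.45,-0.245,0,0.44,-0.033,0,0.002]
  ]
}}

```text
clock: 6.72
tcp_pos: [0.4137, -0.286, 0.0601]
orientation: [1.164, 2.875, 0.15]
contact_force: [-0.8, -0.9, 0.2]
grip_width: 0.0384
```

```bash
cat >> h.py <<'E'
def st():
    o=r.get_obs();c=R.from_euler('z',-p[2]).as_matrix()
    q=c@(o['tcp_pos']-[p[0],p[1],0])
    print('case tcp',q.round(4),'F',(c@o['contact_force']).round(1),'w',round(o['grip_width'],4),'t',o['clock'],'ang',np.arctan2(q[2]-.048,.055-q[0])-.087); return o,q
E
python3 - <<'E'
from h import *
o,q=st();print(go(W(p,(-.083,0,.06)),np.load('RL.npy')))
E
```

```text
case tcp [-0.084  -0.0009  0.0601] F [ 0.1 -1.2  0.2] w 0.0384 t 6.7167 ang -0.00041220406555672606
[-0.007  0.006  0.001 -0.001 -0.001  0.   ]
```

Call:
{"method": "send_rows", "body": {
  "deltas": [
    [0.1,0,0.006,0,0,0,0],
    [0.1,0,0.006,0,0,0,0],
    [0.1,0,0.006,0,0,0,0],
    [0.1,0,0.006,0,0,0,0],
    [0.1,0,0.006,0,0,0,0],
    [0.1,0,0.006,0,0,0,0],
    [0.1,0,0.006,0,0,0,0]
  ],
  "squeeze": 30
}}

```text
clock: 7.3
tcp_pos: [0.4147, -0.2867, 0.0613]
orientation: [1.164, 2.872, 0.148]
contact_force: [-5.5, -2.6, 5.5]
grip_width: 0.0169
```

```bash
cat > arc.py <<'E'
from h import *
import sys
# rows (tool units) to take knob from lid angle a to b about hinge
o,q=st(); a,b,n=float(sys.argv[1]),float(sys.argv[2]),int(sys.argv[3])
M=(R.from_euler('z',-p[2]).as_matrix()@R.from_rotvec(o['orientation']).as_matrix()).T
k=lambda t:R.from_euler('y',t).apply([-.138,0,.012])
print([[0.1,*(M@(k(t)-k(a))/.15).round(3).tolist()] for t in np.linspace(a,b,n+1)[1:]])
E
python3 arc.py 0 .6 14
```

```text
case tcp [-0.0828 -0.0006  0.0613] F [-2.1 -5.7  5.5] w 0.0169 t 7.3 ang 0.008974911003224548
[[0.1, -0.004, 0.004, -0.039], [0.1, -0.01, 0.008, -0.078], [0.1, -0.018, 0.012, -0.117], [0.1, -0.027, 0.016, -0.155], [0.1, -0.038, 0.02, -0.193], [0.1, -0.051, 0.024, -0.23], [0.1, -0.065, 0.028, -0.267], [0.1, -0.081, 0.031, -0.303], [0.1, -0.098, 0.035, -0.338], [0.1, -0.117, 0.039, -0.373], [0.1, -0.137, 0.042, -0.407], [0.1, -0.158, 0.046, -0.44], [0.1, -0.182, 0.049, -0.472], [0.1, -0.206, 0.052, -0.503]]
```

The opening of 16.9 mm means the barrel is held. Raising to about 0.6 rad.

Call:
{"method": "send_rows", "body": {
  "deltas": [
    [0.1,-0.004,0.004,-0.04,0,0,0],
    [0.1,-0.01,0.008,-0.08,0,0,0],
    [0.1,-0.018,0.012,-0.115,0,0,0],
    [0.1,-0.027,0.016,-0.155,0,0,0],
    [0.1,-0.038,0.02,-0.193,0,0,0],
    [0.1,-0.05,0.024,-0.23,0,0,0],
    [0.1,-0.065,0.028,-0.267,0,0,0],
    [0.1,-0.08,0.031,-0.303,0,0,0],
    [0.1,-0.098,0.035,-0.338,0,0,0],
    [0.1,-0.117,0.039,-0.373,0,0,0],
    [0.1,-0.137,0.042,-0.407,0,0,0],
    [0.1,-0.158,0.046,-0.44,0,0,0],
    [0.1,-0.18,0.049,-0.472,0,0,0],
    [0.1,-0.206,0.052,-0.503,0,0,0],
    [0.1,-0.206,0.052,-0.503,0,0,0],
    [0.1,-0.206,0.052,-0.503,0,0,0]
  ]
}}

```text
clock: 8.63
tcp_pos: [0.4368, -0.3079, 0.137]
orientation: [1.164, 2.873, 0.148]
contact_force: [-2.1, -4.0, -3.8]
grip_width: 0.0167
```

```bash
python3 arc.py .6 1.0 10; python3 - <<'E'
from h import *
a=snap('top','t4')['pixels'][130:240,270:390,::-1];b=snap('scene','s4')['pixels'][140:260,245:365,::-1]
f=lambda i:cv2.resize(i,(400,400),interpolation=cv2.INTER_CUBIC)
cv2.imwrite('pics/v4.png',np.hstack([f(a),f(b)]))
E
```

```text
case tcp [-0.0522 -0.0005  0.137 ] F [ 1.3 -4.3 -3.8] w 0.0167 t 8.6333 ang 0.606006961220707
[[0.1, -0.024, 0.003, -0.028], [0.1, -0.049, 0.006, -0.055], [0.1, -0.075, 0.008, -0.081], [0.1, -0.102, 0.011, -0.106], [0.1, -0.13, 0.013, -0.13], [0.1, -0.16, 0.016, -0.152], [0.1, -0.189, 0.018, -0.174], [0.1, -0.22, 0.02, -0.194], [0.1, -0.252, 0.022, -0.213], [0.1, -0.284, 0.024, -0.231]]
```

View pics/v4.png

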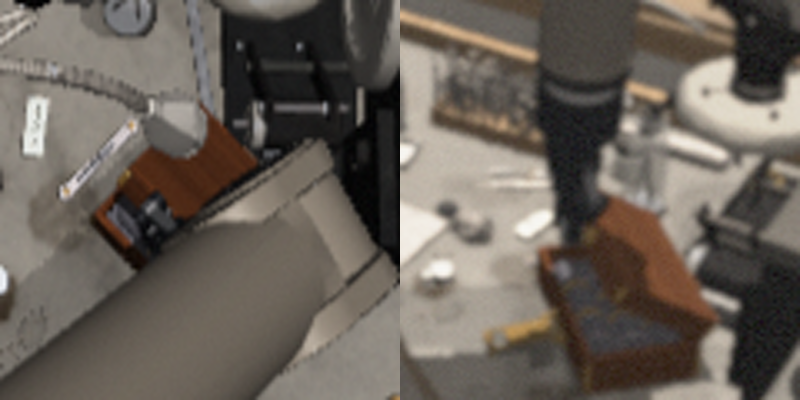

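The lid is up about 0.6 rad, held at the knob. The shade at (175,125) of the top half is clear of the hand and wrist. Continuing.

Call:
{"method": "send_rows", "body": {
  "deltas": [
    [0.1,-0.024,0.003,-0.028,0,0,0],
    [0.1,-0.05,0.006,-0.055,0,0,0],
    [0.1,-0.075,0.008,-0.08,0,0,0],
    [0.1,-0.1,0.011,-0.106,0,0,0],
    [0.1,-0.13,0.013,-0.13,0,0,0],
    [0.1,-0.16,0.016,-0.152,0,0,0],
    [0.1,-0.19,0.018,-0.174,0,0,0],
    [0.1,-0.22,0.02,-0.194,0,0,0],
    [0.1,-0.25,0.022,-0.213,0,0,0],
    [0.1,-0.284,0.024,-0.231,0,0,0],
    [0.1,-0.284,0.024,-0.231,0,0,0]
  ]
}}

```text
clock: 9.65
tcp_pos: [0.4682, -0.338, 0.1723]
orientation: [1.163, 2.873, 0.148]
contact_force: [-4.3, -1.7, -0.4]
grip_width: 0.0168
```

```bash
python3 arc.py 1.0 1.26 8; python3 - <<'E'
from h import *
a=snap('top','t5')['pixels'][130:230,280:380,::-1];b=snap('scene','s5')['pixels'][130:230,265:365,::-1]
f=lambda i:cv2.resize(i,(400,400),interpolation=cv2.INTER_CUBIC)
cv2.imwrite('pics/v5.png',np.hstack([f(a),f(b)]))
E
```

```text
case tcp [-0.0087 -0.0003  0.1723] F [-1.9 -4.3 -0.4] w 0.0168 t 9.65 ang 1.0105207868715997
[[0.1, -0.027, 0.001, -0.013], [0.1, -0.054, 0.003, -0.026], [0.1, -0.082, 0.004, -0.038], [0.1, -0.11, 0.005, -0.049], [0.1, -0.138, 0.006, -0.058], [0.1, -0.167, 0.007, -0.067], [0.1, -0.195, 0.008, -0.075], [0.1, -0.225, 0.008, -0.083]]
```

View pics/v5.png

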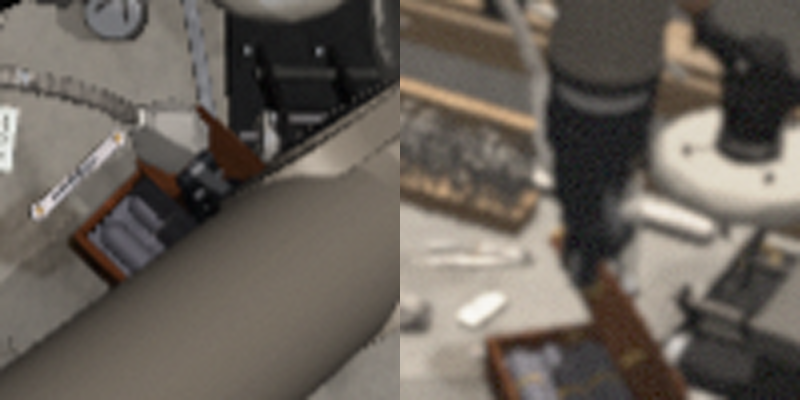

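At about 1.0 rad the hand at (205,180) passes close beside the shade at (175,140), with no change in lateral force. The rest of the motion runs parallel to the shade and slightly up, so I'll go in two slow parts and check the force between them.

Call:
{"method": "send_rows", "body": {
  "deltas": [
    [0.1,-0.02,0.001,-0.01,0,0,0],
    [0.1,-0.04,0.002,-0.02,0,0,0],
    [0.1,-0.06,0.003,-0.029,0,0,0],
    [0.1,-0.082,0.004,-0.038,0,0,0],
    [0.1,-0.11,0.005,-0.049,0,0,0],
    [0.1,-0.11,0.005,-0.049,0,0,0]
  ]
}}

```text
clock: 10.25
tcp_pos: [0.48, -0.3493, 0.1795]
orientation: [1.163, 2.873, 0.149]
contact_force: [-4.6, -2.5, 0.6]
grip_width: 0.0165
```

```bash
python3 arc.py 1.135 1.255 6
```

```text
case tcp [ 7.700e-03 -1.000e-04  1.795e-01] F [-1.6 -5.   0.6] w 0.0165 t 10.25 ang 1.1385491593889296
[[0.1, -0.017, 0.001, -0.006], [0.1, -0.035, 0.001, -0.012], [0.1, -0.053, 0.002, -0.017], [0.1, -0.07, 0.002, -0.022], [0.1, -0.088, 0.003, -0.027], [0.1, -0.106, 0.003, -0.031]]
```

Call:
{"method": "send_rows", "body": {
  "deltas": [
    [0.1,-0.017,0.001,-0.006,0,0,0],
    [0.1,-0.035,0.001,-0.012,0,0,0],
    [0.1,-0.053,0.002,-0.017,0,0,0],
    [0.1,-0.07,0.002,-0.022,0,0,0],
    [0.1,-0.088,0.003,-0.027,0,0,0],
    [0.1,-0.106,0.003,-0.031,0,0,0],
    [0.1,-0.106,0.003,-0.031,0,0,0],
    [0.1,-0.106,0.003,-0.031,0,0,0],
    [0.1,-0.106,0.003,-0.031,0,0,0],
    [0.1,-0.106,0.003,-0.031,0,0,0]
  ]
}}

```text
clock: 11.08
tcp_pos: [0.4909, -0.3597, 0.1841]
orientation: [1.163, 2.873, 0.15]
contact_force: [-4.2, -1.9, 3.2]
grip_width: 0.0167
```

```bash
python3 - <<'E'
from h import *
st()
t=snap('top','t6');s=snap('scene','s6')
# lid top-front corners (lid-local rel. hinge -0.11,+-.085,.026) at angles
for n,d,(u0,v0,w) in(('t',t,(290,140,80)),('s',s,(290,170,80))):
    im=cv2.resize(d['pixels'][v0:v0+w,u0:u0+w,::-1],(400,400),interpolation=cv2.INTER_CUBIC); k=400/w
    for a,c in((1.16,(255,0,0)),(1.26,(0,255,0)),(1.36,(0,0,255))):
        L=[(-.11,.085,.026),(-.11,-.085,.026),(-.002,-.085,.026),(-.11,-.085,.0)]
        P=W(p,R.from_euler('y',a).apply(L)+[.055,0,.048])
        for q in proj(d,P): cv2.circle(im,tuple(((q-[u0,v0]+.5)*k).astype(int).tolist()),2,c,-1)
    cv2.imwrite(f'pics/v6{n}.png',im)
cv2.imwrite('pics/v6.png',np.hstack([cv2.imread('pics/v6t.png'),cv2.imread('pics/v6s.png')]))
E
```

```text
case tcp [0.0228 0.     0.1841] F [-1.7 -4.3  3.2] w 0.0167 t 11.0833 ang 1.25127992244321
```

View pics/v6.png

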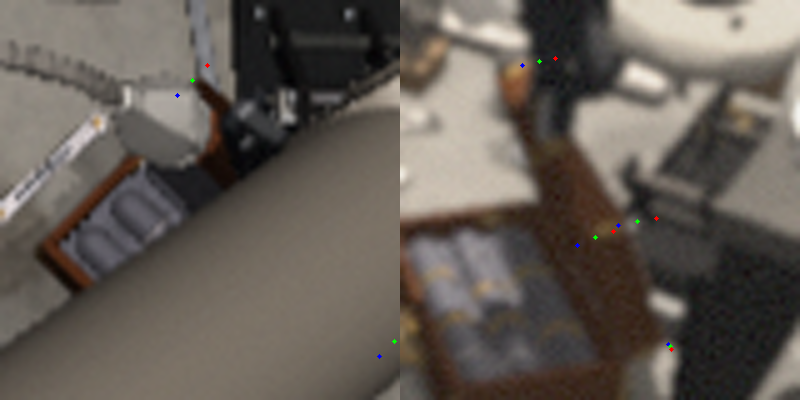

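The images hint that the true angle is slightly under the nominal 1.25 rad, since the scene corners sit near the blue 1.16 marks. One last, finer look with outlines should settle it.

```bash
python3 - <<'E'
from h import *
d=load('s6');u0,v0,w,h,k=305,175,45,70,8
im=cv2.resize(d['pixels'][v0:v0+h,u0:u0+w,::-1],(w*k,h*k),interpolation=cv2.INTER_CUBIC)
im=cv2.convertScaleAbs(im,alpha=1.7); ov=im.copy()
for a,c in((1.16,(255,0,0)),(1.26,(0,255,0))):
    L=[(-.11,.085,.0),(-.11,.085,.026),(-.11,-.085,.026),(-.11,-.085,.0),(-.11,.085,0),(-.11,-.085,0),(0,-.085,0),(0,-.085,.026),(-.11,-.085,.026)]
    q=((proj(d,W(p,R.from_euler('y',a).apply(L)+[.055,0,.048]))-[u0,v0]+.5)*k).astype(int)
    print(a,q.tolist()); cv2.polylines(ov,[q.reshape(-1,1,2)],False,c,1)
cv2.imwrite('pics/v7.png',np.hstack([im,ov]))
E
```

```text
1.16 [[17, 92], [75, 64], [229, 321], [163, 353], [17, 92], [163, 353], [249, 543], [311, 514], [229, 321]]
1.26 [[42, 81], [102, 58], [260, 313], [192, 340], [42, 81], [192, 340], [249, 543], [313, 518], [260, 313]]
```

View pics/v7.png

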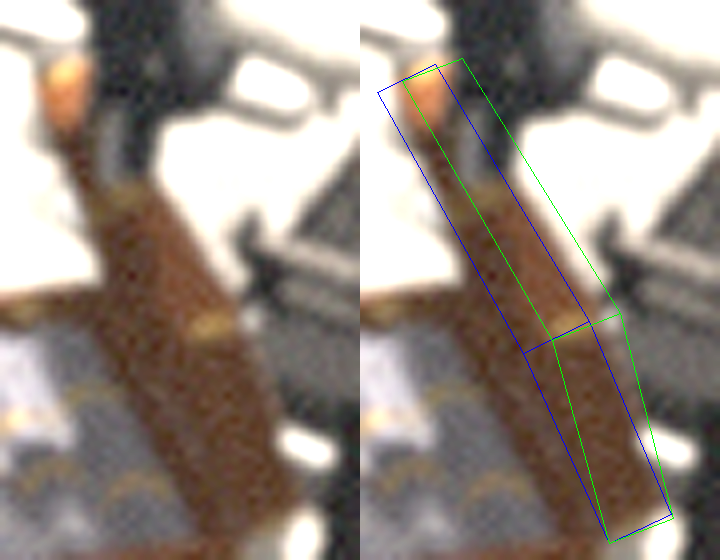

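Interpolating the corners against the outlines gives: FL inner x 38 → 1.24, FL outer 90 → 1.215, FR outer 238 → 1.19, and edges about 1.22. That makes the camera estimate about 1.22–1.23, against 1.25 from the kinematics. I'll nudge by about 0.02 rad to centre between the two, let it settle, then hand in.

Call:
{"method": "send_rows", "body": {
  "deltas": [
    [0.1,-0.006,0,-0.001,0,0,0],
    [0.1,-0.012,0,-0.002,0,0,0],
    [0.1,-0.018,0,-0.003,0,0,0],
    [0.1,-0.018,0,-0.003,0,0,0],
    [0.1,-0.018,0,-0.003,0,0,0],
    [0.1,-0.018,0,-0.003,0,0,0],
    [0.1,-0.018,0,-0.003,0,0,0],
    [0.1,-0.018,0,-0.003,0,0,0],
    [0.1,-0.018,0,-0.003,0,0,0],
    [0.1,-0.018,0,-0.003,0,0,0],
    [0.1,-0.018,0,-0.003,0,0,0],
    [0.1,-0.018,0,-0.003,0,0,0]
  ]
}}

```text
clock: 12.18
tcp_pos: [0.493, -0.3617, 0.1847]
orientation: [1.163, 2.872, 0.15]
contact_force: [-5.2, -2.5, 3.9]
grip_width: 0.0167
```

```bash
python3 - <<'E'
from h import *
o,q=st();print(np.abs(o['qvel']).max())
a=load('s6')['pixels'].astype(int);b=snap('scene','s8')['pixels'].astype(int)
print('bench change',np.abs(a-b)[250:320,300:400].mean(),np.abs(a-b).mean())
if .0<o['grip_width']-.012 and 1.22<np.arctan2(q[2]-.048,.055-q[0])-.087<1.3: r.hand_in();print('handed in')
E
```

```text
case tcp [0.0256 0.     0.1847] F [-2.  -5.4  3.9] w 0.0167 t 12.1833 ang 1.2717340295158208
0.0009413260268516005
bench change 2.154095238095238 2.6273006863064237
the job is handed in; nothing more can be done
handed in
```

I swung the hasp off the knob and it lay flat in front of the case. I then took the T-knob by its barrel ends, raised the lid slowly, and handed the job in at 12.2 s, still gripping with 30 N.

- **Lid angle:** the arm position puts it at 1.27 rad. The last picture was taken just before a final 0.02 rad nudge; allowing for that, it suggests about 1.24. The two disagree by about 0.03 rad, but both are within the allowed 1.18–1.34.
- **Steadiness and grip:** the arm was at rest (joint speeds under 0.001 rad/s) with the fingers stopped on the barrel at 16.7 mm.
- **Wrist force:** it was only about 7 N at the end.
- **Lamp:** the hand passed close beside the shade. The sideways force stayed about 4–5 N from the moment I gripped the knob, so I saw no sign of contact.
- **Other things on the bench:** I did not measure each one. I saw nothing shifted in the pictures I viewed.

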